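# Sleeve the empty hub on the rotary fixture

### The job

One of the three forged hubs on the rotary fixture table has no bearing sleeve yet. Bring that hub round to the fixture's pointer and fit the loose brass sleeve into its bore, chamfered end first, pressed fully home so that it is flush with the hub's face like the other two. The hub must still be at the pointer when you finish; leave the other things on the bench where they are.

Things in the scene. Friction and masses are not known exactly. Their poses are not given: they have to be found in the camera images.
- fixture: Fixed cast-iron base, 250 mm across, of a bench-top rotary fixture table. Origin: centre of its underside, on the vertical turning axis; its -x axis points to the pointer's side. On it turns a steel disc 340 mm in diameter, its upper face 68 mm above the bench, with three hub nests 120 degrees apart, 105 mm from the axis.
- pointer (a point): Point on the fixed base where the centre of the nest of the empty hub must come: 105 mm from the axis, in line with the pointer (a white blade on a bracket under the disc, which shows just outside the disc's rim), at the height of the disc's upper face.
- carousel (a joint): Angle of the disc in rad, positive counter-clockwise from above; 0 with the empty hub's nest at the pointer. It turns freely both ways (0.8 N m of friction) and stays where left. Three level hand spokes, round bars 14 mm thick with ball knobs, stick out radially 85 mm above the bench, 60 degrees either side of the empty nest and opposite it; bare from 165 to 220 mm from the axis.
- station (a point): Centre of the empty hub's nest, on the disc's upper face, turning with it. The hub (60 mm high, top 128 mm above the bench, barrel 72 mm, foot 80 mm across) stands loosely between four low stops: its bore lies up to 7 mm from this point both radially and tangentially, is not listed and must be found by touch. It shifts only if pushed sideways with over 12 N.
- sleeve: Loose brass sleeve standing on the bench, 46 mm outside, 28 mm inside, 60 mm long, 0.5 kg. Origin: centre of its lower end, z up its axis; that end has a chamfer 1.5 mm wide, 8 mm high. The hub's bore: 47 mm wide, sharp-edged, vertical, 60 mm deep to the disc. Spring strips halfway down grip the sleeve: it drops in 25 to 45 mm by itself, then needs a push of 5 to 20 N to go home.
- offcut: Bystander: dark steel tube off-cut, 60 mm diameter, 80 mm high, standing. Origin: centre of its underside.
- barstub: Bystander: solid round brass bar stub, 34 mm diameter, 95 mm high, standing. Origin: centre of its underside.
- hammer: Bystander: hammer, 280 mm long, lying on the right. Origin: middle of its underside.
- wrench: Bystander: open-ended wrench, 200 mm long, lying on the left. Origin: middle of its underside.
Not all that is in view belongs to the job. What is shaped like the sleeve but green is not meant.

How it is judged (in metres and radians):
At the end, for the whole second after the job is handed in: The nest of the once empty hub is within 9 mm of the pointer's point (about 5 degrees), the sleeve stands upright, chamfered end down, in that hub's bore with its upper end flush with the hub's face within 2.5 mm, and sleeve and disc are at rest (horizontal distance between station and pointer below 0.009 m and horizontal distance between sleeve and station below 0.0125 m and z of sleeve in the frame of station between -0.0025 and 0.0025 m and angle between sleeve's own z axis and vertical below 0.06 rad and linear speed of sleeve below 0.01 m/s and velocity of joint carousel between -0.03 and 0.03 rad/s); the robot touches nothing.
It fails at once if a bystander (tube off-cut, bar stub, hammer, wrench) moved more than 30 mm or a standing one knocked over (distance of any of offcut, barstub, hammer, wrench from where it was at the start of the episode above 0.03 m or angle between any of offcut, barstub's own z axis and vertical above 0.6 rad).
It also fails if it takes over 72 s, if anything falls off the work surface, if the arm or the gripper's body presses on something with over 40 N, if the wrist force passes 120 N, or if a joint passes its speed limit or range.

### The arm

A 6-joint arm with a two-finger parallel gripper is mounted at the origin on the work surface. World frame = base frame: x ahead of the robot, y to its left, z up, the work surface at z = 0. Lengths are in mm, angles in rad, forces in N, time in s.
With the tool pointing down it reaches from about 275 to 750 mm from the base axis. Payload 10.2 kg.
Tool frame: the origin (TCP) lies midway between the tips of the shut fingers; the grasp point (between the pads) lies bot.pinch_z behind it (bot.pinch_z is the distance from the TCP to the grasp point, in mm); z points along the fingers, x is the direction in which the jaws open and shut, and the axes are right-handed (so a half turn about z gives the same grasp; the last joint's range is limited). The gripper opens to 88 mm and grips with 3 to 60 N. Pads are 18 mm wide; open, the fingers measure 123 mm over their backs; the gripper's body (75 mm by 187 mm) begins 45 mm behind the grasp point.
Start: joints at [1.124, 0.313, 1.498, -0, 1.331, -0.223], TCP at [116.529, 511.91, 238.72] pointing down, gripper open.
Joint ranges: [-2.94, 2.94], [-0.97, 2.17], [0.19, 2.56], [-1.23, 4.37], [0.02, 3.11], [-2.88, 2.88]. Speed limits (rad/s): [2.39, 2.39, 3.01, 3.14, 3.14, 3.14].

### API

Orientations are given as a unit quaternion [x, y, z, w].
In Python, from station import bot, grab_frame, ticket gives the robot as it stands.
- The arm moves only by the tool apply_moves, never from a script. Its argument "targets" is a list that holds one entry, the list of rows, each a list of 7 numbers: the shift along the world's x, y, z in m, then the turn, a rotation vector about the world's x, y, z in rad, then the closure in counts, from 0 (fully open) to 255 (shut). In form: [[[dx, dy, dz, ax, ay, az, grip], ...]]. A call has 1 to 10 rows; each row is the pose to reach, as a shift and turn from the pose measured when the call began; what a row does not reach only later rows make up. A row lasts 1/10 s, in which the tool goes at most 50 mm and 8.59 degrees, less where a joint would pass 70% of its speed; a pose out of reach is approached as far as the arm can. A call with a gripper value outside its range is refused whole. The fingers move at their own pace and stop on an object; the grip force is fixed at half the most. Time passes only in rows, so rows that repeat a pose let the fingers close. It gives the time, the measured TCP pose, the force and the opening at its end, in the units of the state.
- bot.sense(): the state, without advancing time (a new reading comes with each control period).
- grab_frame(name): name is "scene" or "top" or "wrist"; returns a dict with "img" (480x640x3 uint8, red, green, blue), "K" (3x3 intrinsics, pixels), "xyz" and "attitude" of the camera in the world; the wrist camera has in their place "T_tool_cam" (4x4, takes a point from camera to tool coordinates, whose origin is the TCP and whose axes are the tool frame's). Camera axes: x right, y down, z forward; pixel columns grow to the right and rows downward; lengths in mm; the calibration is good to about 2 mm. The wrist camera is an equidistant fisheye: a pixel r from the principal point sees the ray r / f radians off the axis. A picture is of the moment at which its call begins: read the wrist's pose just before it. There is no depth.
- ticket.sign_off(): hands the job in, once; it reports no verdict.
The state is a dict: "time_s": time; "joints": joint angles; "dq": joint speeds; "joint_torque": joint torques, N m; "position": TCP position; "ee_rot": TCP orientation; "wrist_force": force on the tool from outside, world axes, zero at the start; "wrist_torque": the same for the moment, N m; "width": finger opening in mm.
Only numpy, scipy, OpenCV 4.12 (cv2) and the standard library are available. Lean on these libraries where they do the work, as an engineer would, in place of code of your own. Each camera call takes 0.05 s, during which the arm holds its last target.

## Working session

There is one attempt and no reset: what is moved stays moved. The work goes in short steps, Python scripts to look and compute and a tool call to move; the robot and the scene stay as the last step left them, time stands still between calls to the robot, and variables do not carry over. Pictures are saved under pics/ and viewed, and the job is handed in when it is done.

Besides the shell and the picture viewer there is one more tool, called after "Emit:" by a JSON object that holds its "api" and its "payload", one argument or row to a line. apply_moves: Moves the arm, as the interface text tells. Its arguments: {"type":"object","properties":{"targets":{"type":"array","items":{"type":"array","items":{"type":"array","items":{"type":"number"}}}}},"required":["targets"]}

```bash
ls; mkdir -p pics
python3 - <<'E'
from station import bot, grab_frame
import cv2
s=bot.sense();print(s, bot.pinch_z)
for n in ["scene","top","wrist"]:
    f=grab_frame(n);cv2.imwrite(f"pics/{n}0.png",f["img"][:,:,::-1]);print(n,{k:v for k,v in f.items() if k!="img"})
E
```

```text
pics
{'time_s': 0.0, 'joints': array([ 1.12360412e+00,  3.13456070e-01,  1.49839727e+00, -4.49298346e-06,
        1.33100862e+00, -2.23391534e-01]), 'dq': array([ 0.00027993, -0.00376669, -0.00012606, -0.00022264,  0.00231449,
       -0.00017248]), 'joint_torque': array([-1.48781521e-03, -4.02204359e+01, -2.52265245e+01,  6.93723047e-02,
        3.52049782e-02, -1.16834331e-04]), 'position': array([116.42141047, 511.6878324 , 238.17295274]), 'ee_rot': array([ 7.81644283e-01,  6.23724148e-01, -5.70493178e-04,  2.78077641e-04]), 'wrist_force': array([-0.08555813, -0.36033855,  1.15228206]), 'wrist_torque': array([ 0.01317757, -0.05312724, -0.01911525]), 'width': 88.22218220260125} 18.700000000000003
scene {'K': array([[532.66761282,   0.        , 322.56875914],
       [  0.        , 532.66761282, 240.30022338],
       [  0.        ,   0.        ,   1.        ]]), 'xyz': array([1023.78994831, -443.77714353, 1190.70669395]), 'attitude': array([ 0.86090537,  0.43134353, -0.11609508, -0.24352952])}
top {'K': array([[549.67095797,   0.        , 319.21962034],
       [  0.        , 549.67095797, 233.35591203],
       [  0.        ,   0.        ,   1.        ]]), 'xyz': array([ 255.05925722,  -34.08170443, 1777.96422254]), 'attitude': array([ 0.71076449, -0.70017352,  0.05293967, -0.04205083])}
wrist {'K': array([[371.64829954,   0.        , 319.62611225],
       [  0.        , 371.64829954, 234.538557  ],
       [  0.        ,   0.        ,   1.        ]]), 'T_tool_cam': array([[ 9.99998686e-01, -7.91326329e-04,  1.41503797e-03,
         5.59414987e-01],
       [ 3.49180515e-04,  9.57432351e-01,  2.88657534e-01,
        -7.53685794e+01],
       [-1.58322544e-03, -2.88656660e-01,  9.57431369e-01,
        -1.45751327e+02],
       [ 0.00000000e+00,  0.00000000e+00,  0.00000000e+00,
         1.00000000e+00]])}
```

View pics/scene0.png

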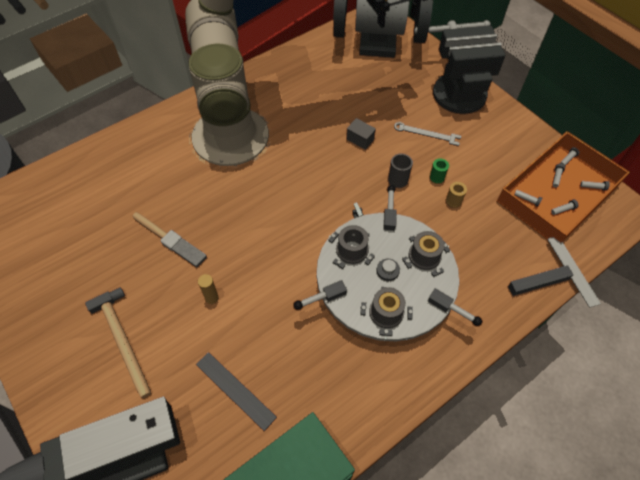

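View pics/top0.png

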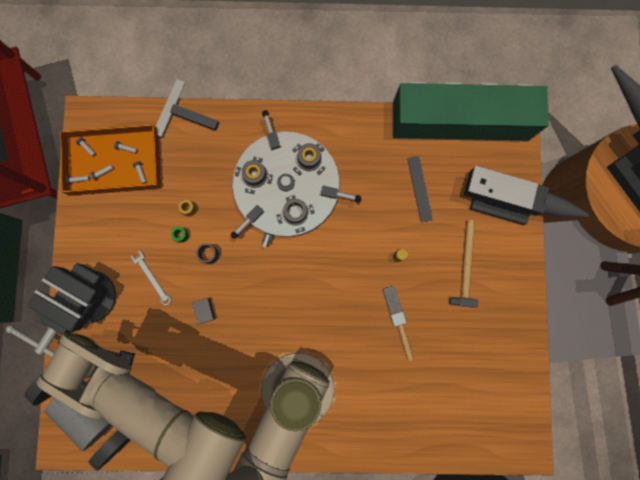

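View pics/wrist0.png

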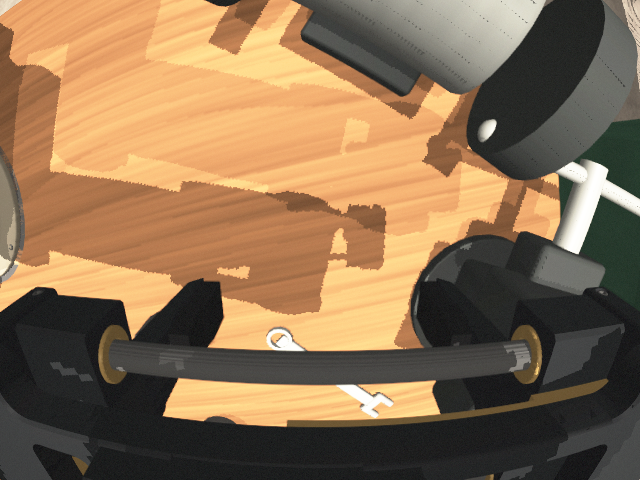

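```bash
cat > h.py <<'E'
import numpy as np, cv2
from scipy.spatial.transform import Rotation as R
from station import bot, grab_frame
def ray(f,px):
    K=f["K"];p=np.atleast_2d(np.array(px,float))
    d=np.c_[(p-K[[0,1],[2,2]])/K[0,0],np.ones(len(p))]
    return f["xyz"],R.from_quat(f["attitude"]).apply(d)
def onz(f,px,z):
    o,d=ray(f,px);return o+d*((z-o[2])/d[:,2])[:,None]
def proj(f,X):
    c=R.from_quat(f["attitude"]).inv().apply(np.atleast_2d(X)-f["xyz"])
    K=f["K"];return c[:,:2]/c[:,2:]*K[0,0]+K[[0,1],[2,2]]
def wrist_onz(f,s,px,z):
    K=f["K"];p=np.atleast_2d(np.array(px,float))-K[[0,1],[2,2]]
    r=np.linalg.norm(p,axis=1);th=r/K[0,0]
    d=np.c_[p/r[:,None]*np.sin(th)[:,None],np.cos(th)]
    T=f["T_tool_cam"];Rt=R.from_quat(s["ee_rot"])
    d=Rt.apply(d@T[:3,:3].T);o=s["position"]+Rt.apply(T[:3,3])
    return o+d*((z-o[2])/d[:,2])[:,None]
def wrist_proj(f,s,X):
    T=f["T_tool_cam"];Rt=R.from_quat(s["ee_rot"])
    c=(Rt.inv().apply(np.atleast_2d(X)-s["position"])-T[:3,3])@T[:3,:3]
    rr=np.linalg.norm(c[:,:2],axis=1);th=np.arctan2(rr,c[:,2])
    return c[:,:2]/rr[:,None]*th[:,None]*f["K"][0,0]+f["K"][[0,1],[2,2]]
E
python3 - <<'E'
from h import *
for n,(x0,y0,x1,y1) in {"top":(150,90,390,270),"scene":(280,120,500,350)}.items():
    f=grab_frame(n);c=f["img"][y0:y1,x0:x1,::-1]
    k=min(800/(x1-x0),600/(y1-y0));k=3.3 if n=="top" else 2.6
    cv2.imwrite(f"pics/{n}1.png",cv2.resize(c,None,fx=k,fy=k,interpolation=cv2.INTER_CUBIC))
f=grab_frame("top")
for nm,p,z in [("disc",(286,183),68),("cap",(286,182),90),("empty",(296,211),128),("pointer",(267,239),60),("sleeve",(187,207),60),("green",(179,234),60),("offcut",(208,253),80),("stub",(401,254),95)]:
    print(nm,onz(f,p,z).round(1))
E
```

```text
disc [[646.2  48.9  68. ]]
cap [[644.4  47.9  90. ]]
empty [[546.   13.6 128. ]]
pointer [[467.1 105.   60. ]]
sleeve [[565.  360.3  60. ]]
green [[478.5 381.4  60. ]]
offcut [[418.1 284.4  80. ]]
stub [[ 422.8 -311.4   95. ]]
```

View pics/top1.png

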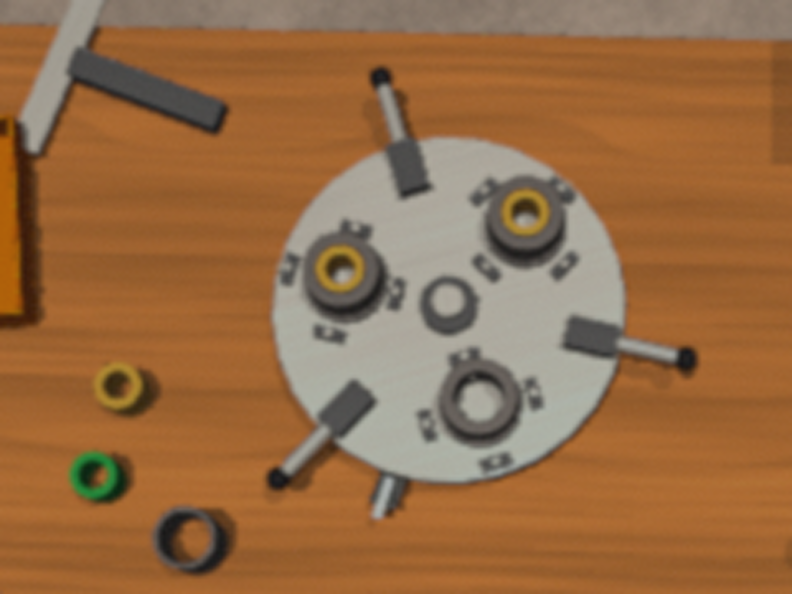

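View pics/scene1.png

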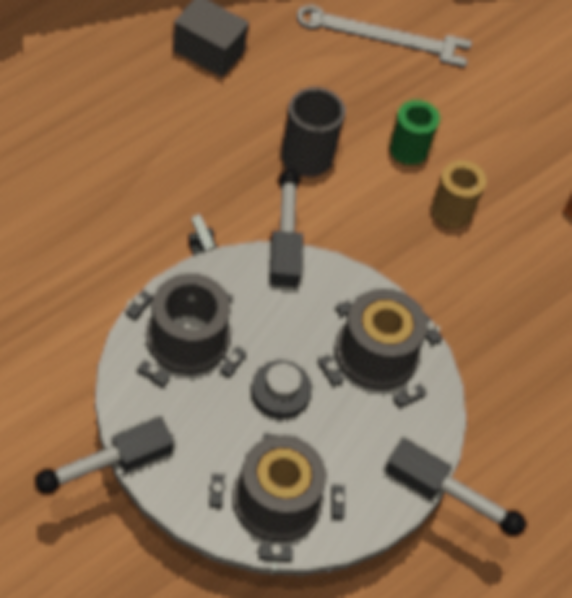

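```bash
cat > disc.py <<'E'
from h import *
from scipy.optimize import least_squares
def disc(f,roi):
    im=f["img"].astype(int);hsv=cv2.cvtColor(f["img"],cv2.COLOR_RGB2HSV)
    m=((hsv[...,1]<50)&(hsv[...,2]>110)).astype(np.uint8)
    M=np.zeros_like(m);x0,y0,x1,y1=roi;M[y0:y1,x0:x1]=m[y0:y1,x0:x1]
    M=cv2.morphologyEx(M,cv2.MORPH_OPEN,np.ones((5,5),np.uint8))
    cs,_=cv2.findContours(M,cv2.RETR_EXTERNAL,cv2.CHAIN_APPROX_NONE)
    c=cv2.convexHull(max(cs,key=cv2.contourArea))[:,0].astype(float)
    P=onz(f,c,68)[:,:2]
    r=least_squares(lambda q:np.hypot(*(P-q[:2]).T)-q[2],[*P.mean(0),170],loss="soft_l1")
    return r.x,np.std(r.fun)
if __name__=="__main__":
    ft=grab_frame("top");fs=grab_frame("scene")
    print(disc(ft,(225,120,345,245)),disc(fs,(300,200,470,350)))
    for f,roi in ((ft,(225,105,365,250)),(fs,(285,175,490,330))):
        x0,y0,x1,y1=roi
        g=f["img"].max(2);m=np.zeros_like(g);m[y0:y1,x0:x1]=(g[y0:y1,x0:x1]<28)
        n,l,st,ce=cv2.connectedComponentsWithStats(m)
        for i in range(1,n):
            if 8<st[i,4]<120: 
                p=onz(f,ce[i],85)[0];print(ce[i].round(1),st[i,2:],p.round(1))
    # sleeve
    for f,c in ((ft,(187,207)),(fs,(457,189))):
        hsv=cv2.cvtColor(f["img"],cv2.COLOR_RGB2HSV)
        print(hsv[c[1]-9:c[1]+10:3,c[0]-9:c[0]+10:3].tolist()[3])
E
python3 disc.py
python3 - <<'E'
from h import *
for n,(x0,y0,x1,y1) in {"top":(225,200,305,260),"scene":(335,175,415,235)}.items():
    f=grab_frame(n);c=f["img"][y0:y1,x0:x1,::-1]
    cv2.imwrite(f"pics/{n}2.png",cv2.resize(c,None,fx=10,fy=10,interpolation=cv2.INTER_NEAREST))
E
```

```text
(array([645.68992218,  49.24746312, 168.07514865]), np.float64(0.726815622113285)) (array([646.60021809,  46.91042943, 168.46302268]), np.float64(0.8135268846926762))
[297.7 305.8] [ 7  7 25] [ 598.1 -179.9   85. ]
[476.5 322.2] [ 8  5 25] [868.5 116.4  85. ]
[[17, 182, 157], [20, 187, 108], [19, 179, 57], [13, 178, 112], [19, 182, 168], [20, 178, 83], [14, 172, 83]]
[[14, 151, 144], [19, 143, 168], [17, 157, 101], [18, 161, 76], [18, 160, 70], [18, 156, 113], [18, 143, 171]]
```

View pics/top2.png

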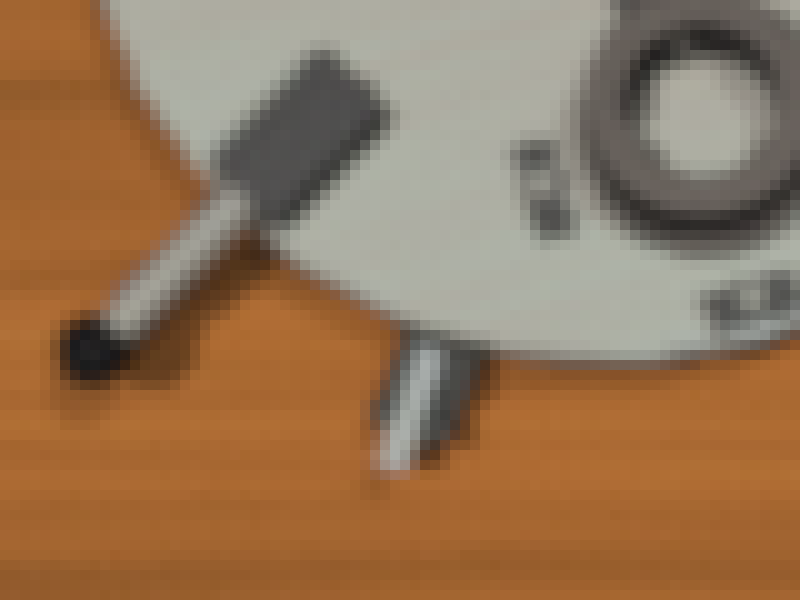

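View pics/scene2.png

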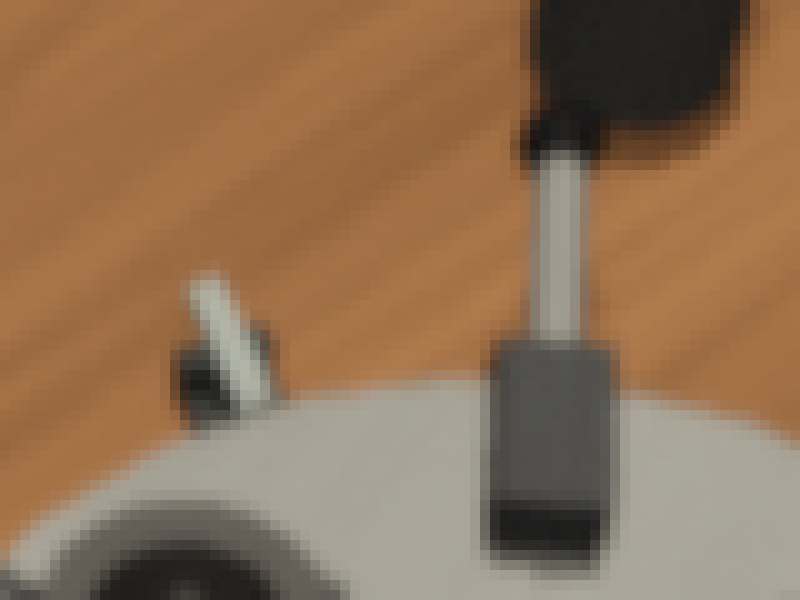

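```bash
python3 - <<'E'
from h import *
ft=grab_frame("top");fs=grab_frame("scene")
def tri(a,b):
    o1,d1=ray(ft,a);o2,d2=ray(fs,b);d1=d1[0];d2=d2[0]
    t=np.linalg.lstsq(np.c_[d1,-d2],o2-o1,rcond=None)[0]
    p,q=o1+t[0]*d1,o2+t[1]*d2
    return (p+q)/2,np.linalg.norm(p-q)
print("tip",tri((264,245.7),(355.4,202.9)),"rim",tri((267.7,233.5),(361,214.5)))
C=np.array([646.1,48.1])
for nm,a in (("k1",(233.7,234.5)),("k2",(265.1,112.7)),("k3",(357.5,198.1))):
    p=onz(ft,a,85)[0,:2]-C;print(nm,p,np.hypot(*p),np.degrees(np.arctan2(p[1],p[0])))
for nm,a in (("s k1",(335+56/1,188.5)),("s k2",(476.5,322.2)),("s k3",(297.7,305.8))):
    p=onz(fs,a,85)[0,:2]-C;print(nm,p,np.hypot(*p),np.degrees(np.arctan2(p[1],p[0])))
for nm,f,a,z in (("tip t",ft,(264,245.7),60),("tip s",fs,(355.4,202.9),60),("rim t",ft,(267.7,233.5),60),("rim s",fs,(361,214.5),60)):
    p=onz(f,a,z)[0,:2]-C;print(nm,p,np.hypot(*p),np.degrees(np.arctan2(p[1],p[0])))
# empty hub top ring and sleeve top: 
for f,name,roi in ((ft,"t",(172,192,202,222)),(fs,"s",(440,175,475,212))):
    hsv=cv2.cvtColor(f["img"],cv2.COLOR_RGB2HSV);x0,y0,x1,y1=roi
    m=np.zeros(hsv.shape[:2],np.uint8)
    h=hsv[y0:y1,x0:x1].astype(int)
    m[y0:y1,x0:x1]=((h[...,0]>=18)&(h[...,2]>140)&(h[...,1]>120))
    ys,xs=np.nonzero(m);print(name,len(xs),xs.mean(),ys.mean(),xs.min(),xs.max(),ys.min(),ys.max())
    c=cv2.fitEllipse(cv2.convexHull(np.c_[xs,ys].astype(np.int32)));print(c,onz(f,c[0],60))
for n,(x0,y0,x1,y1) in {"top":(165,185,225,245),"scene":(430,160,490,220)}.items():
    f=grab_frame(n);c=f["img"][y0:y1,x0:x1,::-1]
    cv2.imwrite(f"pics/{n}3.png",cv2.resize(c,None,fx=8,fy=8,interpolation=cv2.INTER_NEAREST))
a=cv2.imread("pics/top3.png");b=cv2.imread("pics/scene3.png");cv2.imwrite("pics/s3.png",np.hstack([a,b])[:, :960][:,::1])
E
python3 -c "
import cv2;a=cv2.imread('pics/s3.png');cv2.imwrite('pics/s3.png',cv2.resize(a,(800,400)))"
```

```text
tip (array([444.71033968, 112.80627161,  66.25884447]), np.float64(1.190914428635462)) rim (array([482.68830014, 101.44698584,  68.13476176]), np.float64(2.7956865561289588))
k1 [-169.70185854  158.31056307] 232.07963109657925 136.9889824737401
k2 [224.69270243  71.78192063] 235.88017011385318 17.71696932023965
k3 [ -48.24120211 -225.32949333] 230.43566162140743 -102.08413524792188
s k1 [-172.69211317  157.49160474] 233.72242407384923 137.63583709623433
s k2 [222.37042586  68.26958204] 232.6141486001656 17.06692448458158
s k3 [ -47.92932472 -228.05635637] 233.03845572988632 -101.86879977470919
tip t [-200.36384826   65.74637361] 210.87498034219277 161.8335307863941
tip s [-204.89654412   67.26815294] 215.6562036919494 161.82483591232986
rim t [-161.5392315    55.17001562] 170.70048019147677 161.14357648754262
rim s [-168.00383863   56.03774865] 177.10313116056824 161.55385827267187
t 84 185.0 206.3095238095238 179 192 200 213
((185.01284790039062, 206.2689208984375), (13.040632247924805, 14.045621871948242), 48.88169860839844) [[567.22607177 366.67036664  60.        ]]
s 94 458.031914893617 188.4468085106383 450 466 182 194
((458.01507568359375, 188.38877868652344), (12.724821090698242, 16.213741302490234), 104.64540100097656) [[566.47866598 363.4806497   60.        ]]
```

View pics/s3.png

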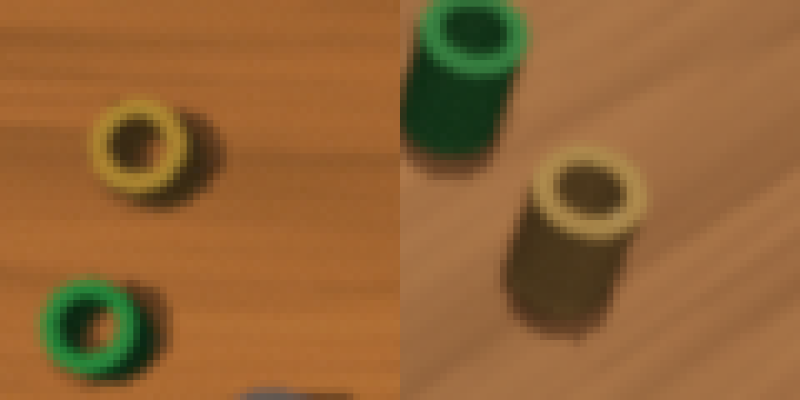

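Emit:
{"api": "apply_moves", "payload": {
  "targets": [
    [[0.386,-0.331,-0.07,0,0,-0.522,80],[0.386,-0.331,-0.07,0,0,-0.522,80],[0.386,-0.331,-0.07,0,0,-0.522,80],[0.386,-0.331,-0.07,0,0,-0.522,80],[0.386,-0.331,-0.07,0,0,-0.522,80],[0.386,-0.331,-0.07,0,0,-0.522,80],[0.386,-0.331,-0.07,0,0,-0.522,80],[0.386,-0.331,-0.07,0,0,-0.522,80],[0.386,-0.331,-0.07,0,0,-0.522,80],[0.386,-0.331,-0.07,0,0,-0.522,80]]
  ]
}}

```text
time_s: 1.7
position: [493.9, 187.8, 170.4]
ee_rot: [0.916, 0.401, 0.0, 0.0]
wrist_force: [0.0, 1.5, 0.9]
width: 60.5
```

Emit:
{"api": "apply_moves", "payload": {
  "targets": [
    [[0.009,-0.0075,0,0,0,0,80],[0.009,-0.0075,0,0,0,0,80],[0.009,-0.0075,0,0,0,0,80]]
  ]
}}

```text
time_s: 2.0
position: [502.1, 181.2, 170.5]
ee_rot: [0.916, 0.401, 0.0, -0.0]
wrist_force: [-0.7, 0.1, -1.2]
width: 60.5
```

Run:
```python
from h import *
s=bot.sense();f=grab_frame("wrist");cv2.imwrite("pics/w1.png",f["img"][:,:,::-1])
print(s["position"],s["ee_rot"],s["width"])
C=np.array([646.1,48.1])
a=np.radians(137.3)
print(wrist_proj(f,s,[[*(C+r*np.array([np.cos(a),np.sin(a)])),85] for r in (165,195,220,232)]))
```

```text
[502.0828325  181.1570328  170.53356896] [ 9.16073926e-01  4.01009375e-01  7.01602383e-05 -1.97369923e-04] 60.54317982104123
[[318.91523047 286.57171947]
 [318.85546547 244.92219686]
 [318.80754446 207.63926839]
 [318.78565719 189.08191817]]
```

View pics/w1.png

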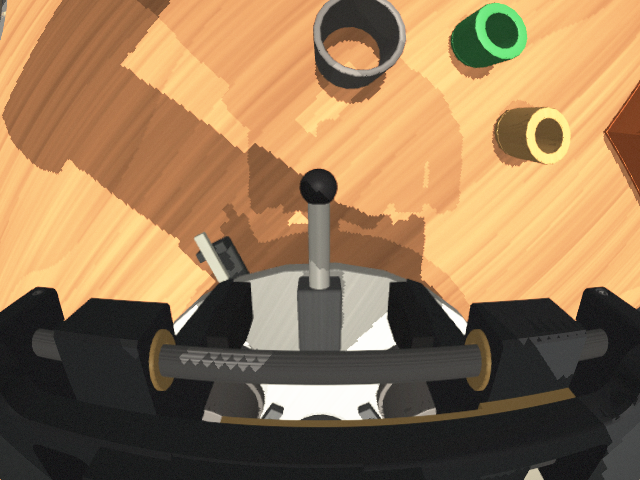

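Emit:
{"api": "apply_moves", "payload": {
  "targets": [
    [[0.0005,-0.001,-0.05,0,0,0,80],[0.0005,-0.001,-0.098,0,0,0,80],[0.0005,-0.001,-0.098,0,0,0,80],[0.0005,-0.001,-0.098,0,0,0,150],[0.0005,-0.001,-0.098,0,0,0,198],[0.0005,-0.001,-0.098,0,0,0,198],[0.0005,-0.001,-0.098,0,0,0,198]]
  ]
}}

```text
time_s: 2.75
position: [503.0, 180.7, 74.2]
ee_rot: [0.916, 0.402, 0.001, 0.0]
wrist_force: [0.7, 0.7, -1.3]
width: 30.7
```

Run:
```python
from h import *
C=np.array([646.1,48.1]);p=bot.sense()["position"][:2]
for d in range(0,40,4):
    a=np.radians(137.3-d);q=C+195*np.array([np.cos(a),np.sin(a)]);print(d,np.radians(-d).round(3),(q-p).round(1))
a=np.radians(137.3-35.7);print((C+195*np.array([np.cos(a),np.sin(a)])-p).round(1))
```

```text
0 0.0 [-0.2 -0.4]
4 -0.07 [9.3 9.3]
8 -0.14 [19.6 18.3]
12 -0.209 [30.4 26.5]
16 -0.279 [41.8 34. ]
20 -0.349 [53.6 40.7]
24 -0.419 [66.  46.5]
28 -0.489 [78.6 51.4]
32 -0.559 [91.6 55.5]
36 -0.628 [104.9  58.6]
[103.9  58.4]
```

Emit:
{"api": "apply_moves", "payload": {
  "targets": [
    [[0.009,0.009,-0.001,0,0,-0.07,215],[0.0195,0.018,-0.001,0,0,-0.14,215],[0.03,0.0265,-0.001,0,0,-0.209,215],[0.042,0.034,-0.001,0,0,-0.279,215],[0.0535,0.0405,-0.001,0,0,-0.349,215],[0.066,0.0465,-0.001,0,0,-0.419,215],[0.0785,0.0515,-0.001,0,0,-0.489,215],[0.0915,0.0555,-0.001,0,0,-0.559,215],[0.104,0.0585,-0.001,0,0,-0.623,215],[0.104,0.0585,-0.001,0,0,-0.623,215]]
  ]
}}

```text
time_s: 3.75
position: [608.8, 239.8, 73.9]
ee_rot: [0.995, 0.101, 0.003, 0.0]
wrist_force: [2.9, 3.0, -2.6]
width: 14.0
```

Emit:
{"api": "apply_moves", "payload": {
  "targets": [
    [[0,0,0,0,0,0,255],[0,0,0,0,0,0,255],[0,0,0,0,0,0,255],[0,0,0,0,0,0,255]]
  ]
}}

```text
time_s: 4.15
position: [608.7, 239.8, 73.9]
ee_rot: [0.995, 0.101, 0.003, 0.0]
wrist_force: [0.4, 1.2, -2.6]
width: 13.1
```

Run:
```python
from h import *
C=np.array([646.1,48.1]);s=bot.sense();p=s["position"][:2]-C
print(s["position"],s["width"],s["wrist_force"],np.degrees(np.arctan2(p[1],p[0])),np.hypot(*p),R.from_quat(s["ee_rot"]).apply([1,0,0]))
f=grab_frame("top");cv2.imwrite("pics/t4.png",cv2.resize(f["img"][90:270,150:390,::-1],None,fx=3.3,fy=3.3,interpolation=cv2.INTER_CUBIC))
```

```text
[608.66809219 239.80593266  73.88550825] 13.11060352960739 [ 0.3880385   1.22417965 -2.59887565] 101.0483888931318 195.3261691101894 [0.97970268 0.20035404 0.00639664]
```

View pics/t4.png

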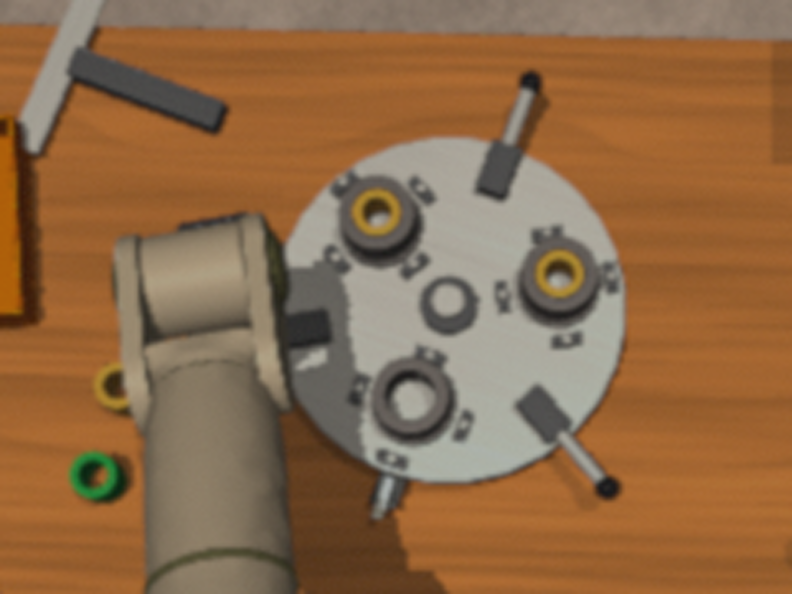

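Emit:
{"api": "apply_moves", "payload": {
  "targets": [
    [[0,0,0,0,0,0,120],[0,0,0,0,0,0,100],[0,0,0,0,0,0,80],[0,0,0.05,0,0,0,40],[0,0,0.1,0,0,0,0],[-0.03,0.07,0.1,0,0,0.3,0],[-0.06,0.09,0.1,0,0,0.6,0],[-0.06,0.09,0.1,0,0,0.6,0],[-0.06,0.09,0.1,0,0,0.6,0],[-0.06,0.09,0.1,0,0,0.6,0]]
  ]
}}

```text
time_s: 5.2
position: [548.5, 330.2, 174.2]
ee_rot: [0.92, 0.391, 0.003, -0.001]
wrist_force: [0.3, 0.0, 0.4]
width: 88.1
```

Run:
```python
from h import *
s=bot.sense();f=grab_frame("wrist");cv2.imwrite("pics/w2.png",f["img"][:,:,::-1])
print(s["position"],R.from_quat(s["ee_rot"]).apply([1,0,0]))
for nm,x in (("sleeve",[566.5,364,60]),("grasp",None)):
    x=s["position"]+R.from_quat(s["ee_rot"]).apply([0,0,-18.7]) if x is None else x
    print(nm,wrist_proj(f,s,x))
f=grab_frame("scene");cv2.imwrite("pics/s4.png",cv2.resize(f["img"][120:350,280:500,::-1],None,fx=2.6,fy=2.6,interpolation=cv2.INTER_CUBIC))
```

```text
[548.47150751 330.1848966  174.23618648] [0.69387993 0.7200587  0.00679063]
sleeve [[368.81733265 216.9443924 ]]
grasp [[319.17535707 325.36105927]]
```

View pics/w2.png

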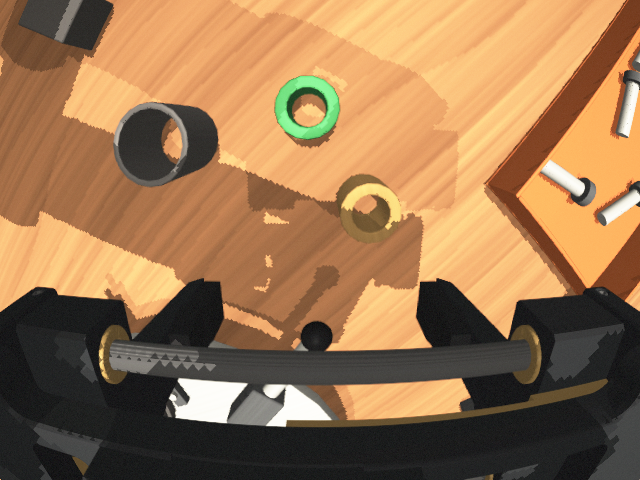

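View pics/s4.png

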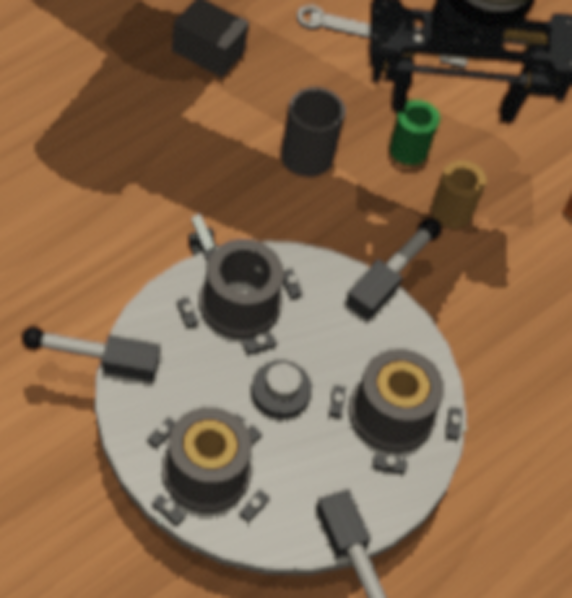

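Run:
```python
from h import *
f=grab_frame("wrist");cv2.imwrite("pics/w2c.png",cv2.resize(f["img"][160:260,320:420,::-1],None,fx=6,fy=6,interpolation=cv2.INTER_NEAREST))
```

```text
(no output)
```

View pics/w2c.png

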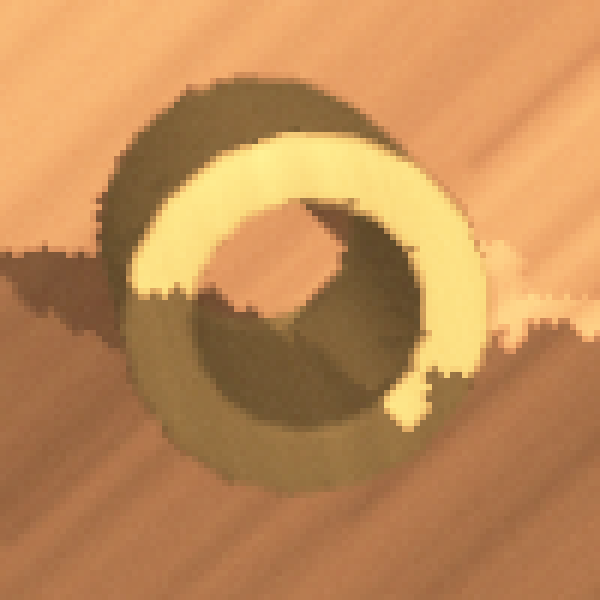

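Run:
```python
from h import *
s=bot.sense();f=grab_frame("wrist")
p=wrist_onz(f,s,(370.8,211.4),60);print(p)
e=wrist_onz(f,s,[(340.6,211.4),(400.8,211.4),(370.8,181.3),(370.8,241.2)],60);print(e, (e[0]+e[1])/2,(e[2]+e[3])/2)
print(p-s["position"])
```

```text
[[565.00216539 367.05685204  60.        ]]
[[549.72918383 351.34926201  60.        ]
 [580.47957757 383.08373911  60.        ]
 [548.80477886 381.93022568  60.        ]
 [581.77677136 351.87660722  60.        ]] [565.1043807  367.21650056  60.        ] [565.29077511 366.90341645  60.        ]
[[  16.06884581   37.53981251 -113.96320434]]
```

```bash
cat > vert.py <<'E'
from h import *
def vert(s,yaw_deg=None):
    q=R.from_quat(s["ee_rot"]);x=q.apply([1,0,0]);y=np.arctan2(x[1],x[0]) if yaw_deg is None else np.radians(yaw_deg)
    X=np.array([np.cos(y),np.sin(y),0]);Z=np.array([0,0,-1.]);t=R.from_matrix(np.c_[X,np.cross(Z,X),Z])
    return (t*q.inv()).as_rotvec()
E
python3 -c "
from vert import *
print(vert(bot.sense(),46).round(4))"
```

```text
[-0.004   0.0051  0.0048]
```

Emit:
{"api": "apply_moves", "payload": {
  "targets": [
    [[0.016,0.037,-0.03,-0.004,0.005,0.005,0],[0.0165,0.037,-0.06,-0.004,0.005,0.005,0],[0.0165,0.037,-0.06,-0.004,0.005,0.005,0],[0.0165,0.037,-0.1,-0.004,0.005,0.005,0],[0.0165,0.037,-0.138,-0.004,0.005,0.005,0],[0.0165,0.037,-0.139,-0.004,0.005,0.005,0],[0.0165,0.037,-0.139,-0.004,0.005,0.005,0]]
  ]
}}

```text
time_s: 6.1
position: [566.2, 366.3, 36.9]
ee_rot: [0.921, 0.39, 0.001, 0.0]
wrist_force: [0.5, 0.0, 1.2]
width: 88.3
```

Run:
```python
from vert import *
s=bot.sense();f=grab_frame("wrist");cv2.imwrite("pics/w3.png",f["img"][:,:,::-1])
print(s["position"],vert(s),s["wrist_force"])
print(wrist_proj(f,s,[565.2,367.1,60]))
```

```text
[566.23083951 366.32616358  36.91111572] [-5.11337020e-04  1.45713539e-03  4.77446150e-07] [0.53247987 0.00274207 1.21623459]
[[318.84204978 328.36403917]]
```

View pics/w3.png

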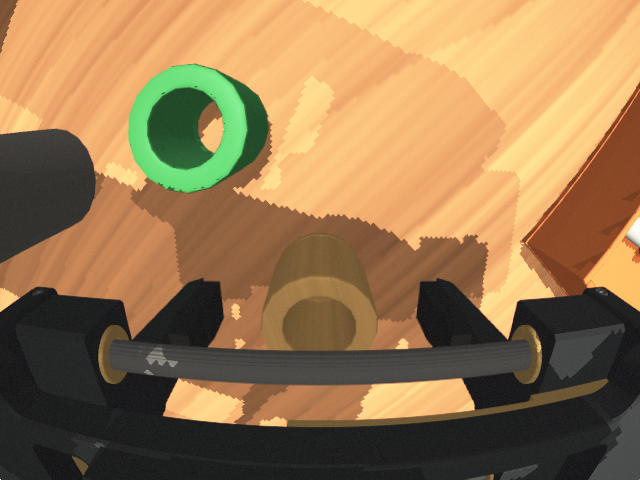

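Emit:
{"api": "apply_moves", "payload": {
  "targets": [
    [[-0.0005,0.0005,-0.0015,0,0.001,0,120],[-0.0005,0.0005,-0.0015,0,0.001,0,140],[-0.0005,0.0005,-0.0015,0,0.001,0,255],[-0.0005,0.0005,-0.0015,0,0.001,0,255],[-0.0005,0.0005,-0.0015,0,0.001,0,255],[-0.0005,0.0005,-0.0015,0,0.001,0,255]]
  ]
}}

```text
time_s: 6.75
position: [566.2, 367.1, 36.5]
ee_rot: [0.921, 0.39, 0.001, -0.0]
wrist_force: [-1.3, -1.6, 1.5]
width: 45.9
```

Run:
```python
from vert import *
s=bot.sense();f=grab_frame("wrist");cv2.imwrite("pics/w4.png",cv2.resize(f["img"][200:400,200:440,::-1],None,fx=3,fy=3))
print(s["position"],vert(s),s["wrist_force"],s["width"])
print(wrist_proj(f,s,[*s["position"][:2],60]))
```

```text
[566.18800337 367.05454722  36.52641372] [-1.08138662e-03  2.21056356e-03  9.68875850e-07] [-1.31864591 -1.55600243  1.454365  ] 45.891725050534674
[[319.32468183 331.71386263]]
```

View pics/w4.png

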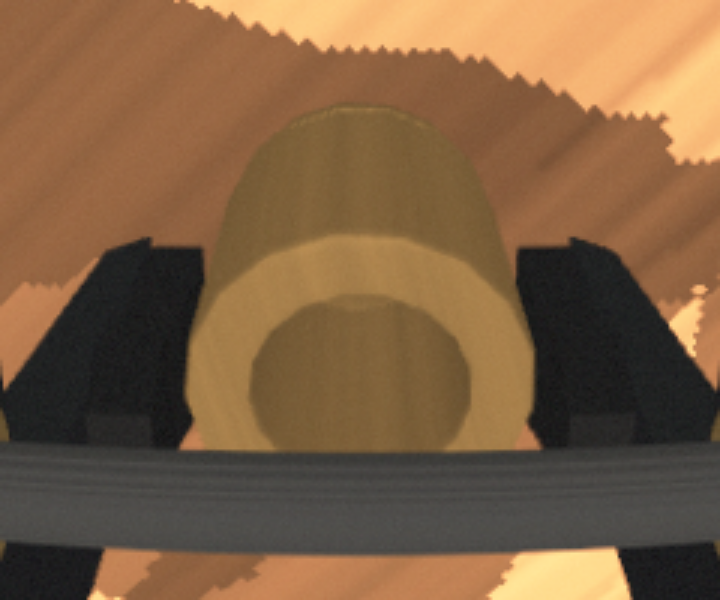

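Run:
```python
from vert import *
s=bot.sense();f=grab_frame("wrist")
q=R.from_quat(s["ee_rot"])
p=wrist_onz(f,s,[(319.8,278.8),(319.8,298.8),(319.8,236)],60);p[2]=wrist_onz(f,s,(319.8,235),0)
print(q.inv().apply(p-s["position"]).round(2), q.apply([0,1,0]))
```

```text
[[  0.24 -22.25 -23.52]
 [  0.24 -14.22 -23.51]
 [  0.36 -20.51  36.48]] [ 0.71890007 -0.69511301  0.00076631]
```

Emit:
{"api": "apply_moves", "payload": {
  "targets": [
    [[0,0,0.05,0,0.001,0,255],[0,0,0.1,0,0.001,0,255],[0,0,0.15,0,0.001,0,255],[0.01,-0.04,0.18,0,0.001,0,255],[0.03,-0.335,0.18,0,0.001,0,255],[0.03,-0.335,0.18,0,0.001,0,255],[0.03,-0.335,0.18,0,0.001,0,255],[0.03,-0.335,0.18,0,0.001,0,255],[0.03,-0.335,0.18,0,0.001,0,255],[0.03,-0.335,0.18,0,0.001,0,255]]
  ]
}}

```text
time_s: 7.85
position: [595.7, 29.9, 215.8]
ee_rot: [0.921, 0.39, 0.0, -0.001]
wrist_force: [0.3, 0.5, -5.3]
width: 45.3
```

Emit:
{"api": "apply_moves", "payload": {
  "targets": [
    [[0.0,-0.05,0,0,0,0,255],[0,-0.05,0,0,0,0,255],[0,-0.05,0,0,0,0,255],[0,-0.05,0,0,0,0,255]]
  ]
}}

```text
time_s: 8.25
position: [595.5, -19.1, 215.3]
ee_rot: [0.921, 0.391, -0.0, -0.001]
wrist_force: [1.2, 0.1, -4.4]
width: 45.3
```

Run:
```python
from vert import *
s=bot.sense();f=grab_frame("wrist");cv2.imwrite("pics/w5.png",f["img"][:,:,::-1])
print(s["position"],vert(s),s["wrist_force"],s["width"],s["dq"].round(3))
print(wrist_proj(f,s,[[546.4,81,128],[546.4,81,68],[444.7,112.8,66]]))
```

```text
[595.53265157 -19.09363417 215.3142871 ] [-1.93973027e-03 -1.05615791e-03 -6.96663077e-07] [ 1.18086585  0.09013541 -4.39479503] 45.34298738067622 [ 0.016 -0.003 -0.004 -0.003 -0.    -0.003]
[[379.97554838  81.11146161]
 [367.58626351  90.12327212]
 [306.37465484 -21.83770783]]
```

View pics/w5.png

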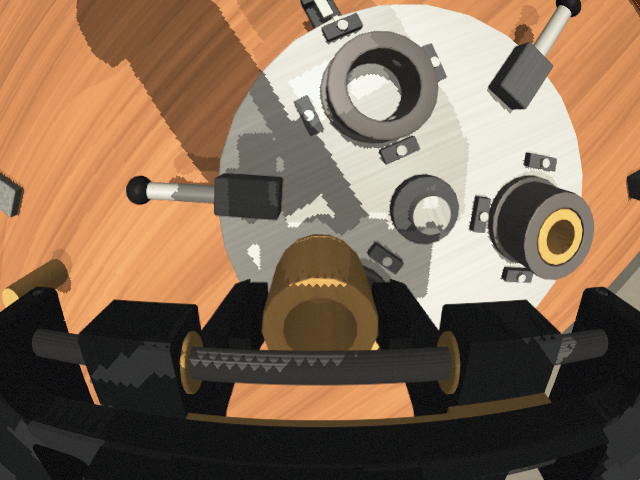

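Run:
```python
from vert import *
s=bot.sense();f=grab_frame("wrist");print(s["position"])
cv2.imwrite("pics/w5c.png",cv2.resize(f["img"][10:160,300:460,::-1],None,fx=4,fy=4,interpolation=cv2.INTER_CUBIC))
```

```text
[595.58954319 -18.73788442 215.45085579]
```

View pics/w5c.png

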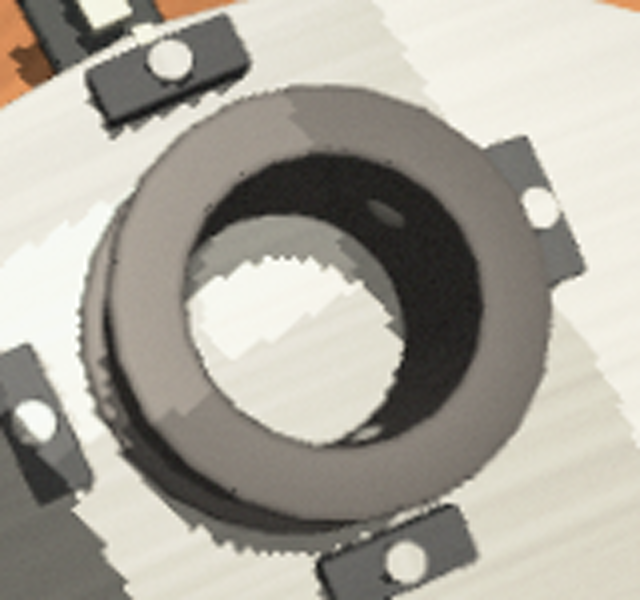

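Run:
```python
from vert import *
from scipy.optimize import least_squares
s=bot.sense();f=grab_frame("wrist")
def W(c,z): c=np.array(c,float); return wrist_onz(f,s,(c+.5)/4-.5+[300,10],z)[:,:2]
def fit(P): 
    r=least_squares(lambda q:np.hypot(*(P-q[:2]).T)-q[2],[*P.mean(0),30]);return r.x.round(2),r.fun.round(2)
print(fit(W([(183,300),(330,152),(483,300),(325,448),(452,216),(243,422),(452,390)],128)))
print(fit(W([(110,300),(325,86),(551,300),(330,521),(175,150),(490,150),(170,445),(490,440)],128)))
S=W([(170,61),(541,207),(407,562),(36,423)],78);print(S,S.mean(0))
C=np.array([646.1,48.1]);print(C+105*np.array([np.cos(np.radians(161.7)),np.sin(np.radians(161.7))]))
f2=grab_frame("top")
c=np.array([413,398.])/3.3+[150,90]-.35;print(onz(f2,c,128))
```

```text
(array([549.27,  81.36,  23.93]), array([-0.38,  0.03,  0.22, -0.12,  0.09,  0.58, -0.42]))
(array([549.26,  81.82,  34.93]), array([ 0.2 , -0.24,  0.31,  0.74, -0.91,  1.12,  0.43, -1.65]))
[[496.14477354 101.5431288 ]
 [564.22910086 135.8946466 ]
 [597.70601959  67.51436369]
 [529.90793123  33.99171058]] [546.99695631  84.73596242]
[546.41032485  81.06920788]
[[547.16659575  78.14643195 128.        ]]
```

Emit:
{"api": "apply_moves", "payload": {
  "targets": [
    [[-0.0235,0.05,-0.01,0,0,0,255],[-0.0465,0.1,-0.03,-0.002,-0.001,0,255],[-0.0465,0.1,-0.038,-0.002,-0.001,0,255],[-0.0465,0.1,-0.043,-0.002,-0.001,0,255],[-0.0465,0.1,-0.043,-0.002,-0.001,0,255],[-0.0465,0.1,-0.043,-0.002,-0.001,0,255]]
  ]
}}

```text
time_s: 9.05
position: [549.9, 80.4, 173.3]
ee_rot: [0.921, 0.391, 0.001, 0.001]
wrist_force: [0.1, -0.0, -4.5]
width: 45.3
```

Run:
```python
from vert import *
s=bot.sense();f=grab_frame("scene")
cv2.imwrite("pics/s6.png",cv2.resize(f["img"][130:280,310:470,::-1],None,fx=4,fy=4,interpolation=cv2.INTER_CUBIC))
print(s["position"],vert(s),s["wrist_force"],s["width"])
```

```text
[549.92415081  80.35857877 173.26626169] [8.67075714e-04 1.87604654e-03 6.63118470e-07] [ 0.07029749 -0.02238738 -4.53932342] 45.27386300065795
```

View pics/s6.png

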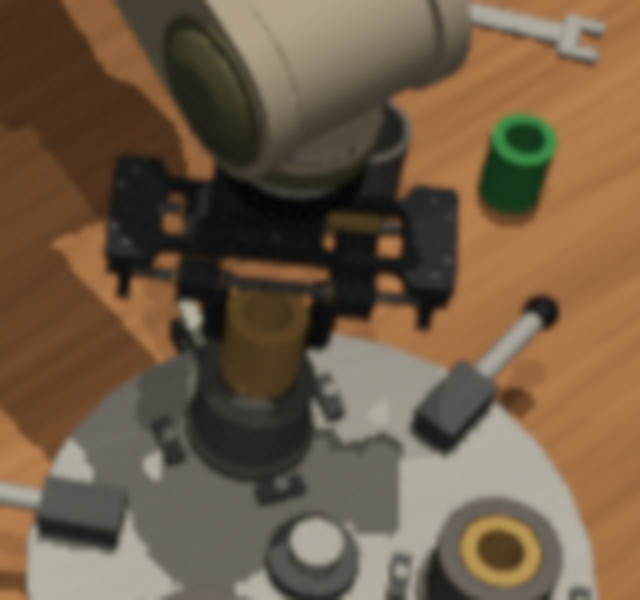

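Emit:
{"api": "apply_moves", "payload": {
  "targets": [
    [[-0.0005,0.001,0,-0.001,-0.002,0,255],[-0.0005,0.001,-0.003,0,-0.001,0,255],[-0.0005,0.001,-0.006,0,-0.001,0,255],[-0.0005,0.001,-0.008,0,-0.001,0,255],[-0.0005,0.001,-0.01,0,-0.001,0,255],[-0.0005,0.001,-0.01,0,-0.001,0,255]]
  ]
}}

```text
time_s: 9.7
position: [549.3, 81.2, 163.0]
ee_rot: [0.921, 0.391, 0.001, 0.001]
wrist_force: [-0.3, -0.4, -4.5]
width: 45.4
```

Emit:
{"api": "apply_moves", "payload": {
  "targets": [
    [[0,0,-0.001,0,0,0,255],[0,0,-0.002,0,0,0,255],[0,0,-0.002,0,0,0,255]]
  ]
}}

```text
time_s: 10.0
position: [549.3, 81.3, 160.9]
ee_rot: [0.921, 0.391, 0.001, 0.001]
wrist_force: [0.6, -0.5, -3.1]
width: 44.9
```

Emit:
{"api": "apply_moves", "payload": {
  "targets": [
    [[0,0,-0.001,0,0,0,255],[0,0,-0.002,0,0,0,255],[0,0,-0.002,0,0,0,255]]
  ]
}}

```text
time_s: 10.3
position: [549.2, 81.3, 158.7]
ee_rot: [0.921, 0.391, 0.001, 0.001]
wrist_force: [0.6, -0.1, -4.4]
width: 45.3
```

Emit:
{"api": "apply_moves", "payload": {
  "targets": [
    [[0,0,-0.0015,0,0,0,255],[0,0,-0.003,0,0,0,255],[0,0,-0.004,0,0,0,255],[0,0,-0.004,0,0,0,255]]
  ]
}}

```text
time_s: 10.7
position: [549.1, 81.2, 154.5]
ee_rot: [0.921, 0.391, 0.001, 0.001]
wrist_force: [-0.0, 1.1, -5.1]
width: 45.5
```

Emit:
{"api": "apply_moves", "payload": {
  "targets": [
    [[0,0,-0.002,0,0,0,255],[0,0,-0.004,0,0,0,255],[0,0,-0.006,0,0,0,255],[0,0,-0.006,0,0,0,255]]
  ]
}}

```text
time_s: 11.1
position: [549.0, 81.3, 148.1]
ee_rot: [0.921, 0.391, 0.0, 0.0]
wrist_force: [-0.3, -0.3, -4.8]
width: 45.5
```

Emit:
{"api": "apply_moves", "payload": {
  "targets": [
    [[0,0,-0.002,0,0,0,255],[0,0,-0.004,0,0,0,255],[0,0,-0.006,0,0,0,255],[0,0,-0.006,0,0,0,255]]
  ]
}}

```text
time_s: 11.5
position: [548.8, 81.3, 141.8]
ee_rot: [0.921, 0.391, 0.0, 0.0]
wrist_force: [-0.3, 1.0, -4.6]
width: 45.1
```

Run:
```python
from vert import *
s=bot.sense();f=grab_frame("scene")
cv2.imwrite("pics/s7.png",cv2.resize(f["img"][130:280,310:470,::-1],None,fx=4,fy=4,interpolation=cv2.INTER_CUBIC))
print(s["position"],vert(s),s["wrist_force"],s["wrist_torque"],s["width"])
```

```text
[548.83852892  81.30805378 141.78334461] [ 5.64498244e-04  5.03796119e-04 -2.10670187e-08] [-0.30442464  1.0002947  -4.64121781] [-0.05689911  0.00389014 -0.00269114] 45.13529482361836
```

View pics/s7.png

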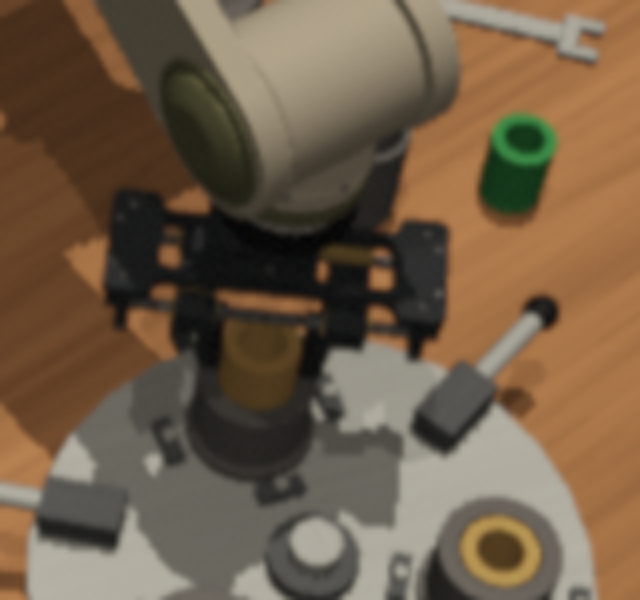

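Emit:
{"api": "apply_moves", "payload": {
  "targets": [
    [[0,0,-0.002,0,0,0,255],[0,0,-0.004,0,0,0,255],[0,0,-0.006,0,0,0,255],[0,0,-0.008,0,0,0,255],[0,0,-0.009,0,0,0,255],[0,0,-0.009,0,0,0,255]]
  ]
}}

```text
time_s: 12.15
position: [549.3, 81.4, 133.5]
ee_rot: [0.921, 0.391, 0.001, 0.001]
wrist_force: [0.6, 1.5, 3.0]
width: 45.3
```

Emit:
{"api": "apply_moves", "payload": {
  "targets": [
    [[0,0,0,0,0,0,100],[0,0,0,0,0,0,60],[0,0,0,0,0,0,40],[0,0,0.02,0,0,0,40],[0,0,0.05,0,0,0,40],[0,0,0.05,0,0,0,170],[0,0,0.05,0,0,0,170],[0,0,0.05,0,0,0,170],[0,0,0.05,0,0,0,170]]
  ]
}}

```text
time_s: 13.05
position: [548.9, 81.4, 182.6]
ee_rot: [0.921, 0.391, 0.0, 0.0]
wrist_force: [-0.4, -0.6, -0.1]
width: 44.5
```

Run:
```python
from vert import *
s=bot.sense();f=grab_frame("wrist");cv2.imwrite("pics/w8.png",f["img"][:,:,::-1])
print(s["position"],vert(s),s["wrist_force"],s["width"])
f=grab_frame("scene")
cv2.imwrite("pics/s8.png",cv2.resize(f["img"][130:280,310:470,::-1],None,fx=4,fy=4,interpolation=cv2.INTER_CUBIC))
```

```text
[548.92156222  81.38342309 182.56634105] [ 3.69490609e-04  3.82062038e-04 -4.76453327e-11] [-0.42539884 -0.60888153 -0.0800293 ] 44.46506852179855
```

View pics/w8.png

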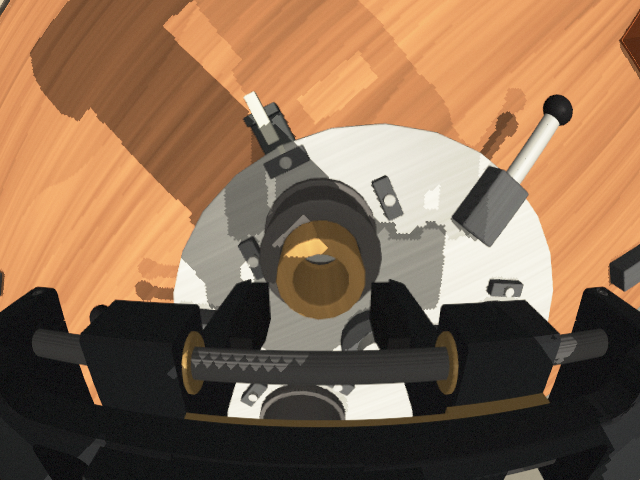

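View pics/s8.png

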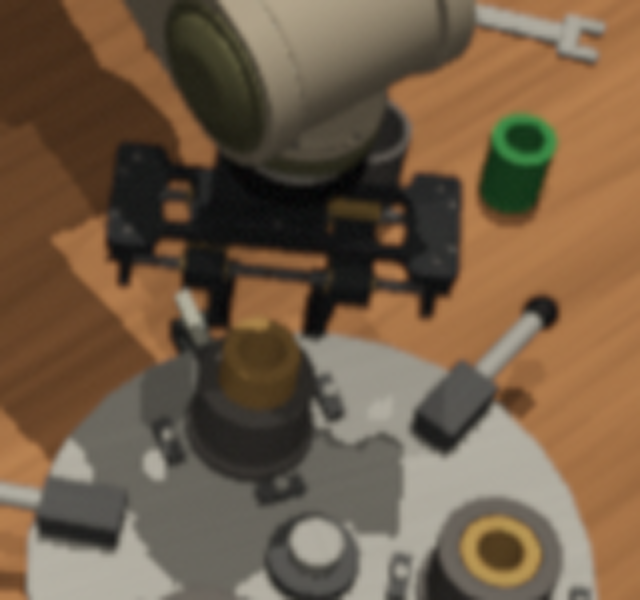

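Emit:
{"api": "apply_moves", "payload": {
  "targets": [
    [[0,0,-0.005,0,0,0,185],[0,0,-0.01,0,0,0,185],[0,0,-0.015,0,0,0,185],[0,0,-0.019,0,0,0,185],[0,0,-0.022,0,0,0,185],[0,0,-0.022,0,0,0,185]]
  ]
}}

```text
time_s: 13.75
position: [548.9, 81.4, 160.4]
ee_rot: [0.921, 0.391, 0.0, 0.0]
wrist_force: [-0.2, 0.3, -0.5]
width: 24.3
```

Emit:
{"api": "apply_moves", "payload": {
  "targets": [
    [[0,0,-0.002,0,0,0,185],[0,0,-0.004,0,0,0,185],[0,0,-0.004,0,0,0,185]]
  ]
}}

```text
time_s: 14.05
position: [549.0, 81.3, 156.6]
ee_rot: [0.921, 0.391, 0.0, 0.0]
wrist_force: [0.2, 0.0, 0.8]
width: 24.1
```

Emit:
{"api": "apply_moves", "payload": {
  "targets": [
    [[0,0,-0.002,0,0,0,185],[0,0,-0.004,0,0,0,185],[0,0,-0.004,0,0,0,185]]
  ]
}}

```text
time_s: 14.35
position: [549.1, 81.4, 152.6]
ee_rot: [0.921, 0.391, 0.0, 0.0]
wrist_force: [0.7, -0.4, 0.3]
width: 24.4
```

Emit:
{"api": "apply_moves", "payload": {
  "targets": [
    [[0,0,-0.002,0,0,0,185],[0,0,-0.004,0,0,0,185],[0,0,-0.004,0,0,0,185]]
  ]
}}

```text
time_s: 14.65
position: [549.0, 81.4, 148.5]
ee_rot: [0.921, 0.391, 0.0, 0.0]
wrist_force: [-0.3, 0.5, 1.2]
width: 24.2
```

Emit:
{"api": "apply_moves", "payload": {
  "targets": [
    [[0,0,-0.002,0,0,0,185],[0,0,-0.004,0,0,0,185],[0,0,-0.004,0,0,0,185]]
  ]
}}

```text
time_s: 14.95
position: [549.0, 81.4, 144.3]
ee_rot: [0.921, 0.391, 0.0, 0.0]
wrist_force: [0.9, -0.2, -0.4]
width: 24.1
```

Run:
```python
from vert import *
s=bot.sense();f=grab_frame("wrist");cv2.imwrite("pics/w9.png",f["img"][:,:,::-1])
print(s["position"],vert(s),s["wrist_force"],s["width"])
```

```text
[548.96035849  81.39051715 144.29464912] [3.89529993e-04 8.33450931e-04 1.30109377e-07] [ 0.93474838 -0.23856964 -0.43189586] 24.09789353778249
```

View pics/w9.png

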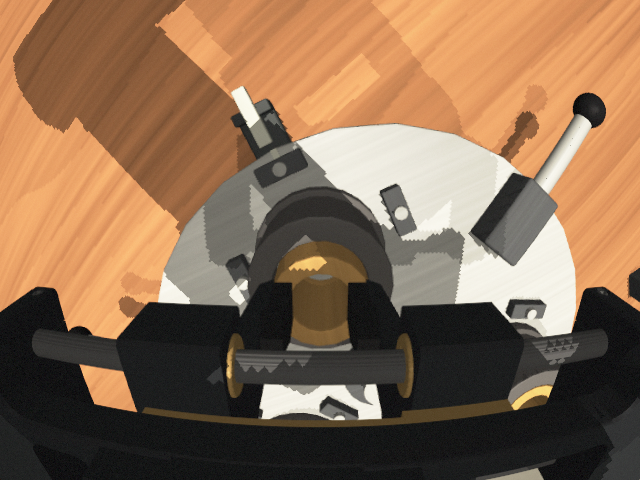

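Emit:
{"api": "apply_moves", "payload": {
  "targets": [
    [[0,0,-0.002,0,0,0,185],[0,0,-0.004,0,0,0,185],[0,0,-0.004,0,0,0,185]]
  ]
}}

```text
time_s: 15.3
position: [548.9, 81.4, 140.0]
ee_rot: [0.921, 0.391, 0.0, 0.0]
wrist_force: [0.8, 0.2, -0.7]
width: 24.4
```

Emit:
{"api": "apply_moves", "payload": {
  "targets": [
    [[0,0,-0.002,0,0,0,185],[0,0,-0.004,0,0,0,185],[0,0,-0.004,0,0,0,185]]
  ]
}}

```text
time_s: 15.6
position: [548.9, 81.4, 135.8]
ee_rot: [0.921, 0.391, 0.0, 0.0]
wrist_force: [-0.6, -0.4, -0.2]
width: 24.2
```

Run:
```python
from vert import *
s=bot.sense();f=grab_frame("wrist");cv2.imwrite("pics/w10.png",cv2.resize(f["img"][170:400,200:440,::-1],None,fx=2.6,fy=2.6))
f=grab_frame("scene")
cv2.imwrite("pics/s10.png",cv2.resize(f["img"][150:250,320:430,::-1],None,fx=6,fy=6,interpolation=cv2.INTER_CUBIC))
```

```text
(no output)
```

View pics/w10.png

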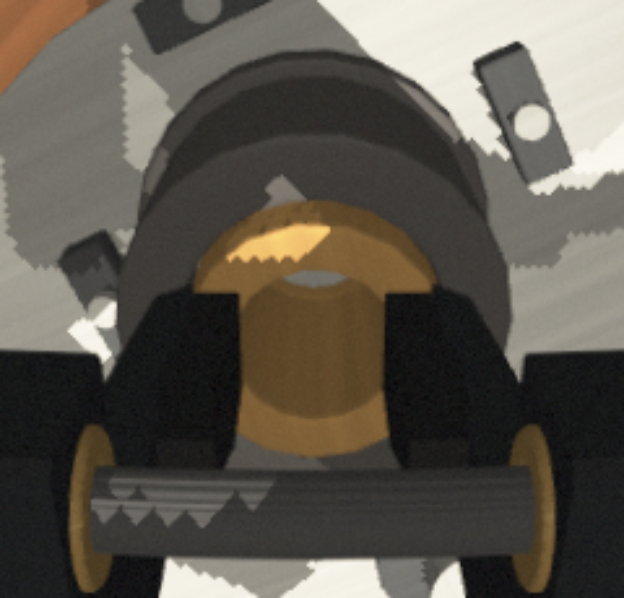

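View pics/s10.png

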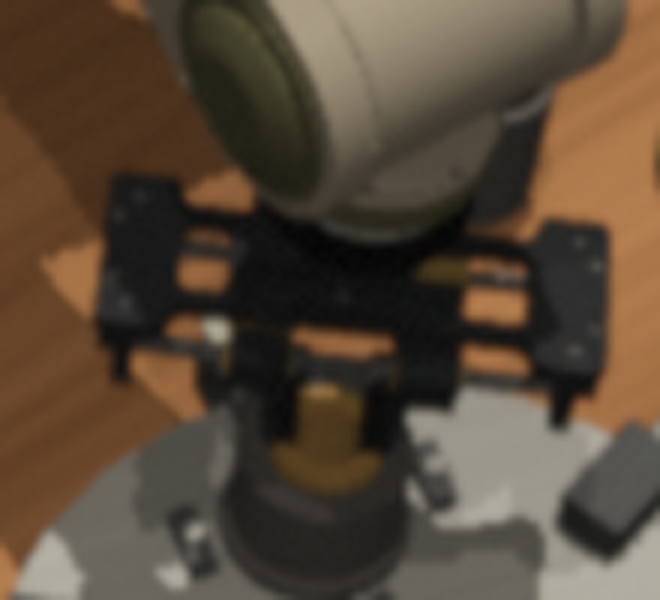

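Emit:
{"api": "apply_moves", "payload": {
  "targets": [
    [[0,0,-0.002,0,0,0,185],[0,0,-0.003,0,0,0,185],[0,0,-0.003,0,0,0,185]]
  ]
}}

```text
time_s: 16.0
position: [549.0, 81.4, 132.8]
ee_rot: [0.921, 0.391, 0.0, 0.0]
wrist_force: [-0.4, 0.2, 2.2]
width: 24.1
```

Emit:
{"api": "apply_moves", "payload": {
  "targets": [
    [[0,0,-0.002,0,0,0,185],[0,0,-0.003,0,0,0,185],[0,0,-0.003,0,0,0,185]]
  ]
}}

```text
time_s: 16.3
position: [549.0, 81.4, 129.8]
ee_rot: [0.921, 0.391, 0.0, 0.0]
wrist_force: [-0.7, 0.5, 2.8]
width: 24.3
```

Emit:
{"api": "apply_moves", "payload": {
  "targets": [
    [[0,0,-0.001,0,0,0,185],[0,0,-0.002,0,0,0,185],[0,0,-0.002,0,0,0,185]]
  ]
}}

```text
time_s: 16.6
position: [549.1, 81.3, 128.4]
ee_rot: [0.921, 0.391, 0.0, 0.0]
wrist_force: [-3.4, 0.3, 8.1]
width: 24.1
```

Run:
```python
from vert import *
s=bot.sense();f=grab_frame("wrist");cv2.imwrite("pics/w11.png",cv2.resize(f["img"][170:400,200:440,::-1],None,fx=2.6,fy=2.6))
print(s["position"],s["wrist_force"],s["width"])
```

```text
[549.07528153  81.34351986 128.3816014 ] [-3.39600592  0.3009119   8.1282142 ] 24.121422228568658
```

View pics/w11.png

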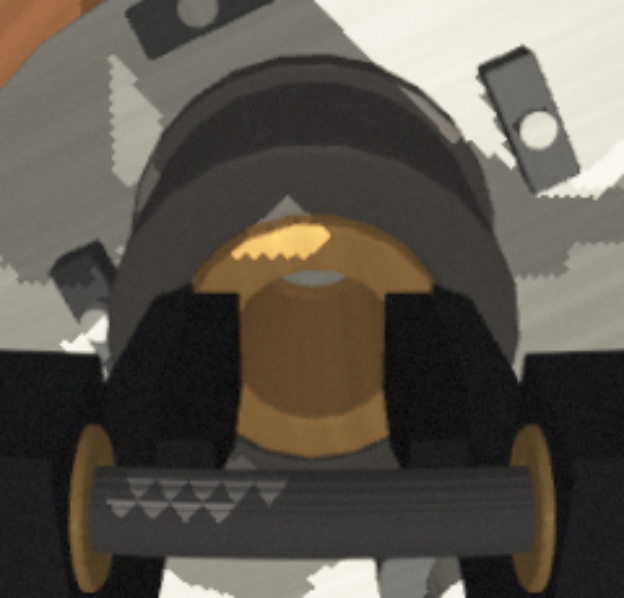

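Emit:
{"api": "apply_moves", "payload": {
  "targets": [
    [[0,0,-0.002,0,0,0,185],[0,0,-0.003,0,0,0,185],[0,0,-0.003,0,0,0,185]]
  ]
}}

```text
time_s: 16.95
position: [549.2, 81.3, 128.3]
ee_rot: [0.921, 0.391, 0.001, 0.001]
wrist_force: [-12.0, -0.4, 28.0]
width: 23.8
```

Emit:
{"api": "apply_moves", "payload": {
  "targets": [
    [[0,0,0.003,0,0,0,185],[0,0,0.02,0,0,0,185],[0,0,0.06,0,0,0,185],[0.03,-0.03,0.1,0,0,0,100],[0.05,-0.07,0.1,0,0,0,100],[0.05,-0.1,0.1,0,0,0,100],[0.05,-0.1,0.1,0,0,0,100],[0.05,-0.1,0.1,0,0,0,100]]
  ]
}}

```text
time_s: 17.75
position: [599.0, -18.7, 227.7]
ee_rot: [0.921, 0.39, 0.001, 0.001]
wrist_force: [-0.3, -0.6, -0.6]
width: 53.8
```

Run:
```python
from vert import *
s=bot.sense();f=grab_frame("wrist");cv2.imwrite("pics/w12.png",f["img"][:,:,::-1])
cv2.imwrite("pics/w12c.png",cv2.resize(f["img"][10:160,300:460,::-1],None,fx=4,fy=4,interpolation=cv2.INTER_CUBIC))
print(s["position"],s["wrist_force"],s["width"])
f=grab_frame("scene")
cv2.imwrite("pics/s12.png",cv2.resize(f["img"][180:350,290:480,::-1],None,fx=3.5,fy=3.5,interpolation=cv2.INTER_CUBIC))
```

```text
[599.00651517 -18.66056935 227.69929173] [-0.3460528  -0.55719074 -0.57308606] 53.758031077101336
```

View pics/w12.png

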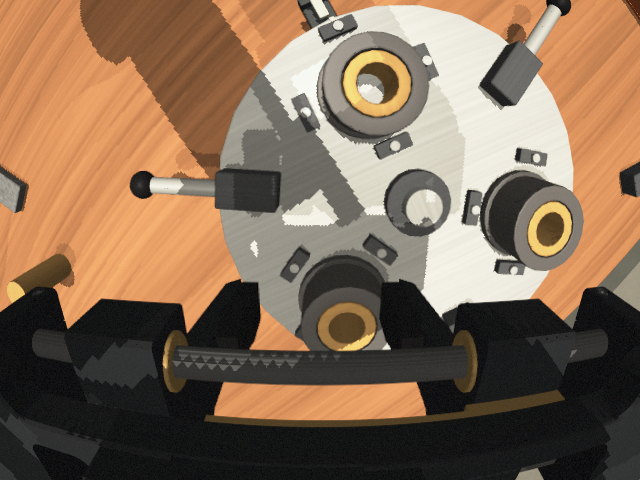

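View pics/w12c.png

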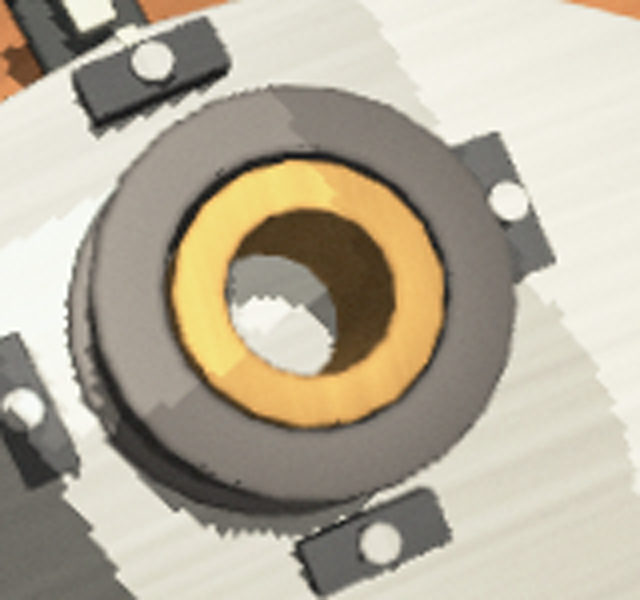

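View pics/s12.png

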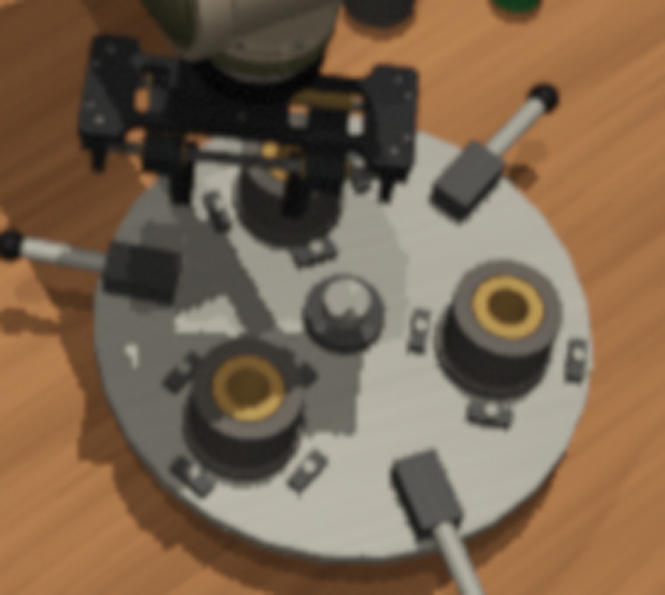

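Emit:
{"api": "apply_moves", "payload": {
  "targets": [
    [[-0.05,0.05,0.05,0,0,0,60],[-0.25,0.35,0.08,0,0,0,0],[-0.25,0.35,0.08,0,0,0,0],[-0.25,0.35,0.08,0,0,0,0],[-0.25,0.35,0.08,0,0,0,0],[-0.25,0.35,0.08,0,0,0,0],[-0.25,0.35,0.08,0,0,0,0],[-0.25,0.35,0.08,0,0,0,0],[-0.25,0.35,0.08,0,0,0,0],[-0.25,0.35,0.08,0,0,0,0]]
  ]
}}

```text
time_s: 18.85
position: [345.4, 336.2, 309.0]
ee_rot: [0.919, 0.395, 0.002, 0.0]
wrist_force: [0.9, -0.2, 0.6]
width: 88.0
```

Run:
```python
from disc import *
s=bot.sense();print(s["position"],s["wrist_force"],s["dq"].round(3))
ft=grab_frame("top");fs=grab_frame("scene")
cv2.imwrite("pics/t13.png",cv2.resize(ft["img"][90:270,150:390,::-1],None,fx=3.3,fy=3.3,interpolation=cv2.INTER_CUBIC))
cv2.imwrite("pics/s13.png",cv2.resize(fs["img"][150:350,280:500,::-1],None,fx=3,fy=3,interpolation=cv2.INTER_CUBIC))
```

```text
[345.43500241 336.23579788 308.97114075] [ 0.86102312 -0.23581572  0.56842408] [-0.099  0.01   0.024 -0.028 -0.018 -0.081]
```

View pics/t13.png

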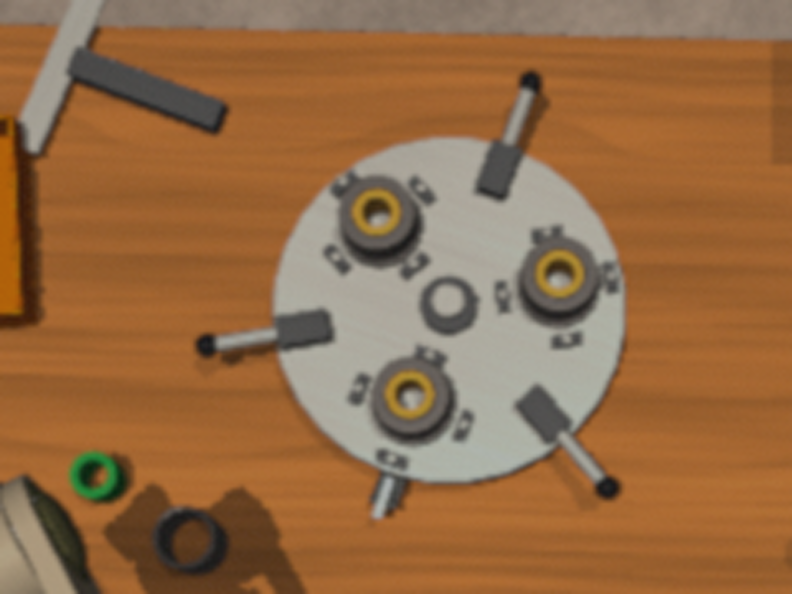

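View pics/s13.png

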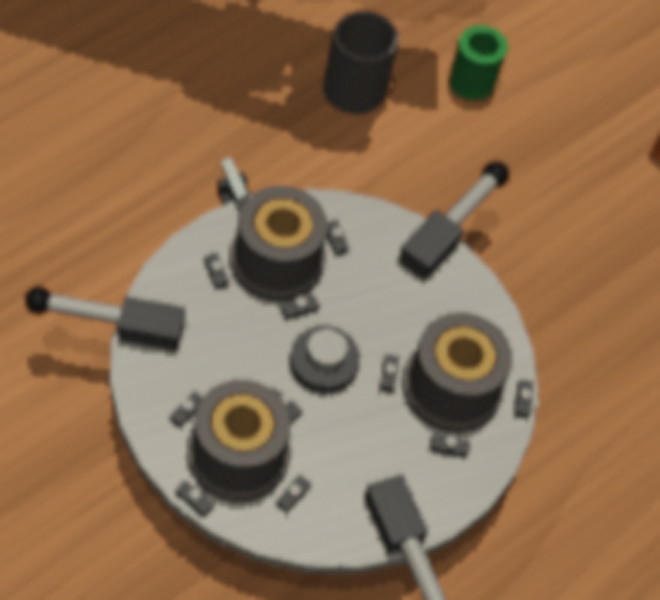

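Run:
```python
from h import *
ft=grab_frame("top");C=np.array([646.1,48.1])
for n,p,off in (("k1",(207,345),60),("k2",(530,82),180),("k3",(607,487),-60)):
    q=onz(ft,(np.array(p)+.5)/3.3-.5+[150,90],85)[0,:2]-C;print(n,(np.degrees(np.arctan2(q[1],q[0]))+off)%360,np.hypot(*q))
fs=grab_frame("scene")
for n,p,off in (("k1",(496,174),60),("k3",(38,299),-60)):
    q=onz(fs,(np.array(p)+.5)/3-.5+[280,150],85)[0,:2]-C;print(n,(np.degrees(np.arctan2(q[1],q[0]))+off)%360,np.hypot(*q))
```

```text
k1 160.77538524667727 233.37028732729078
k2 161.83876685458168 233.1908001415718
k3 161.17146590491896 230.17843814583014
k1 161.27058596955473 232.51427803662907
k3 160.92479828406755 232.75869880691948
```

```bash
python3 -c "
from station import ticket,bot
print(bot.sense()['dq'].round(3));print(ticket.sign_off())"
```

```text
[-0.02   0.001 -0.001 -0.     0.002  0.001]
the job is handed in; nothing more can be done
None
```

I turned the disc about 36° clockwise by one of its hand spokes, which brought the empty hub to the pointer. I then put the brass sleeve into its bore, chamfered end down, and pressed it home. The job is handed in, at about 19 s of the 72 s on the robot's clock.

Last checks:
- **Angle:** the spoke knobs put the hub at about 161.2°, against about 161.7° for the pointer. That is roughly 1 mm off, with 9 mm allowed. The single knob readings ranged from 160.8° to 161.8°.
- **Seating:** the final push stopped dead with the fingertips at 128.3 mm, against 128 mm for the hub's face. The force there was 28 N down and 12 N sideways, the same as the sideways push that can shift the hub. The hub was still between its stops afterwards. In the pictures the sleeve looks flush, like the other two; I judged that by eye and did not measure the height any other way.
- **Clearance:** the arm was parked clear, gripper open and touching nothing. I only looked at the tube off-cut afterwards, and it was standing as before. I did not re-measure the bar stub, hammer or wrench, but the arm never went near them.

The bore did not have to be felt for: the spot found with the wrist camera was good enough for the sleeve to go straight in. The stops put the nest's centre about 4 mm from where I calculated the pointer's point, which is more than the knobs show. I put that down to guessing how high the stops are.

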